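# Dispense one spacer and set it against the type row

## Task

Press the plunger of the spacer dispenser down until it bottoms firmly on its collar, hold it there a moment without leaning hard on it, and let it up again, just once, so that one aluminium spacer is pushed out onto the tongue. Then lay that spacer flat on the steel tray, its long side flush against the front of the short row of type and centred on it, easing it up gently so that nothing is rammed. Let go and leave everything else where it is.

Things in the scene. Friction and masses are not known exactly. Their poses are not given: they have to be found in the camera images.
- dispenser: Grey fixed bench dispenser. Origin: on the table under the centre of its spacer column; +x points to the plunger, -x to the outlet tongue. Column: deck z 30 mm, walls to z 75 mm, x -20.5 to 20.5, 61 mm wide (y). Plunger housing: x 20 to 120, 64 mm wide, top z 100 mm. Foot plate 100 mm wide, 6 mm thick, x -60 to 130. One stroke of the plunger drives a ram (2.1 times as far) that pushes out the lowest spacer.
- outlet (a point): Point on top of the steel outlet tongue, 60 mm before the column's centre, 30 mm above the table; axes as the dispenser's. The tongue is 30 mm wide (y) and runs from the column to 55 mm beyond this point; both sides are free. The ejected spacer comes to lie within about 12 mm of here, square to the dispenser. When the plunger rises the stack drops by one; a second stroke would eject a second spacer.
- plunger: Black round cap, 42 mm across (flat top 36), on an upright shaft. Origin: centre of its top face, 162 mm above the table when up. Spring: 3.5 N at the top to 8 N at the bottom, plus up to 3 N friction. It bottoms on a rubber-faced collar whose setting is not measured: stroke 24 to 32 mm. There the force climbs about 6 N per mm: hold it at 13 to 30 N for 0.3 s (over 30 N harms it). Let go, it springs back.
- spacer_1: Plain aluminium bar, 30 (x) x 50 (y) x 10 (z) mm, 25 to 60 g; origin at the centre of its underside. The lowest of three in the column, the one that gets pushed out. On the tongue its 50 mm length lies across it and overhangs by 10 mm at each end, so it can be gripped by its ends.
- spacer_2: The same kind of bar, next in the column. Stays in the column (drops by 10 mm).
- spacer_3: The same kind of bar, the top one. Stays in the column (drops by 10 mm).
- galley: Shallow fixed steel tray, 180 x 170 mm, bed 4 mm above the table, rim 16 mm high except on its open -x side. Origin: on the table, 10 mm to +x of the tray's centre. Towards +x stand rows of type, 27 mm high over the table: a short row 34 mm wide (y), x 8 to 32 mm, and a longer one behind it (110 mm wide). The bed before the short row is empty.
- row_foot (a point): Foot of the short type row's front face, at its middle, on the bed. Axes: +x into the row, y along its front. The spacer goes flat on the bed on the -x side, 50 mm length along y, long side touching the face: its centre is then 15 mm from here. It overhangs the 34 mm row by 8 mm at each end, so fingers on its ends pass the row. Over 25 N between spacer and tray or type harms them.
- awl: Wooden-handled awl, 170 mm long, lying between the dispenser and the tray; origin about its middle, on the table. Leave it.
- phone: Black phone, 148 x 72 x 9 mm. Leave it.
- jar: Glass jar, 64 mm across, 75 mm tall. Leave it.
- mug: White mug, 76 mm across, 85 mm tall. Leave it.
- mallet: Wooden mallet, 240 mm long, lying. Leave it.
- wood_block: Wooden furniture block, 90 x 40 x 23 mm. Leave it.
- spool: Cork spool, 40 mm across, 48 mm tall. Leave it.

How it is judged:
On the way, in this order (a step that is already met when the one before it is completed fails the run):
1. the plunger is held down on its collar: 13 N or more, which the spring alone does not give (contact force between any of the fingers, the arm and plunger above 13 N and z of plunger in the frame of dispenser below 0.1395 m), for 0.25 s.
2. the plunger is up again and one spacer lies on the tongue (z of plunger in the frame of dispenser above 0.159 m and x of spacer_1 in the frame of dispenser between -0.075 and -0.04 m and z of spacer_1 in the frame of dispenser above 0.026 m), for 0.2 s.
At the end, for the whole second after the job is handed in: The dispensed spacer lies flat and at rest on the tray's bed, its long side against the short type row's front face (gap under 1.8 mm, within 4 degrees), centred on the row within 8 mm; the plunger is up; the other two spacers are still in the column (x of spacer_1 in the frame of row_foot between -0.0168 and -0.012 m and y of spacer_1 in the frame of row_foot between -0.008 and 0.008 m and z of spacer_1 in the frame of row_foot between -0.003 and 0.003 m and angle between spacer_1's own z axis and vertical below 0.08 rad and angle between the y axis of spacer_1 and the y axis of row_foot, either way round below 0.07 rad and linear speed of spacer_1 below 0.01 m/s and z of plunger in the frame of dispenser above 0.159 m and x of spacer_2 in the frame of dispenser between -0.006 and 0.006 m and z of each of spacer_2, spacer_3 in the frame of dispenser above 0.025 m and x of spacer_3 in the frame of dispenser between -0.006 and 0.006 m); the robot touches nothing.
It fails at once if the plunger is leaned on: more than 30 N on its cap (contact force between any of the fingers, the arm and plunger above 30 N).
It fails at once if the spacer is rammed: more than 25 N against the tray or the type (contact force between spacer_1 and galley above 25 N).
It fails at once if a second spacer leaves the column (x of any of spacer_2, spacer_3 in the frame of dispenser below -0.012 m).
It fails at once if a bystander is disturbed (moved more than 20 mm) (distance of any of awl, phone, jar, mug, mallet, wood_block, spool from where it was at the start of the episode above 0.02 m).
It also fails if it takes over 72 s, if anything falls off the work surface, if the arm or the gripper's body presses on something with over 40 N, if the wrist force passes 120 N, or if a joint passes its speed limit or range.

## Robot

A 6-joint arm with a two-finger parallel gripper is mounted at the origin on the work surface. World frame = base frame: x ahead of the robot, y to its left, z up, the work surface at z = 0. Lengths are in m, angles in rad, forces in N, time in s.
With the tool pointing down it reaches from about 0.275 to 0.75 m from the base axis. Payload 10.2 kg.
Tool frame: the origin (TCP) lies midway between the tips of the shut fingers; the grasp point (between the pads) lies 19 mm behind it; z points along the fingers, y is the line along which they close (so a half turn about z gives the same grasp; the last joint's range is limited). The gripper opens to 85 mm and grips with 20 to 120 N. Pads are 22 mm wide; open, the fingers measure 114 mm over their backs; the gripper's body (76 mm by 85 mm) begins 54 mm behind the grasp point. The pads swing forward as they close: fully open they stand 13 mm farther back than shut.
Start: joints at [0.962, 0.313, 1.498, -0, 1.331, -0.223], TCP at [0.198, 0.486, 0.231] pointing down, gripper open.
Joint ranges: [-2.94, 2.94], [-0.97, 2.17], [0.19, 2.56], [-1.23, 4.37], [0.02, 3.11], [-2.88, 2.88]. Speed limits (rad/s): [2.39, 2.39, 3.01, 3.14, 3.14, 3.14].

## Interface

Orientations are given as [roll, pitch, yaw] about the fixed x, y, z axes, in that order (R = Rz(yaw) Ry(pitch) Rx(roll)).
In Python, from plant import * gives the robot as it stands. Calls block until the motion is done:
- move_pose(position, orientation): joint-space move of the TCP to a pose.
- move_linear(position, frame=None, v=0.15, until_force=None): straight line of the TCP; frame=None keeps the orientation; v is the mean speed in m/s. With until_force (N) it stops when the force on the tool has changed by that much, and returns True; else False.
- set_joints(angles): joint-space move.
- move_gripper(opening): finger opening in m; the grip force is fixed at half the most; returns when the fingers have stopped.
- dwell(seconds).
- ik(position, orientation): joint angles nearest the present ones, or None.
- capture(name): name is "side" or "top" or "wrist"; returns a dict with "frame" (420x560x3 uint8, blue, green, red), "K" (3x3 intrinsics, pixels), "T" (4x4, takes a point from camera to world coordinates); the wrist camera has in their place "tool_from_camera" (4x4, takes a point from camera to tool coordinates, whose origin is the TCP and whose axes are the flange's). Camera axes: x right, y down, z forward; pixel columns grow to the right and rows downward; lengths in m; the calibration is good to about 2 mm. A picture is of the moment at which its call begins: read the wrist's pose just before it. There is no depth.
A pose or a line that the arm cannot do raises Unreachable and nothing moves.
- close_job(): hands the job in; it is judged then, once.
Trained networks look in the newest picture that a camera, given by its name, has taken for a name from the list of things; names that differ only in an ending like _2 or _b are one class to them, and where a whole thing is asked for, a point or a joint stands for the part that bears it (a point fixed in the world has none). Each returns a list of dicts, best first, with "score" (0 to 1); they miss things now and then, are a little off and sometimes report something else, mostly with a low value. They report only what shows in the picture. A call takes as long as a camera call.
- outline_of(name, camera): "pixels" (420x560 bool, what is visible of it).
- pinpoint(name, camera): "position" ([x, y, z] in m, in world coordinates, good to about 4 mm: a listed point, or the origin of a listed thing).
Readings, each from a call of its own:
- get_clock(): time.
- get_joint_pos(): joint angles.
- get_joint_velocities(): joint speeds.
- get_effort(): joint torques, N m.
- get_eef_pos(): TCP position.
- get_ee_rot(): TCP orientation.
- get_contact_force(): force on the tool from outside, world axes, zero at the start.
- get_torque(): the same for the moment, N m.
- get_grip_width(): finger opening in m.
- get_grasp_force(): force on a finger pad.
Only numpy, scipy, OpenCV 4.12 (cv2) and the standard library are available. Lean on these libraries where they do the work, as an engineer would, in place of code of your own. Each camera call takes 0.05 s, during which the arm holds its last target. There are 200 camera calls.

## Working session

There is one attempt and no reset: what is moved stays moved. The work goes in short steps, each a Python script; the robot and the scene stay as the last script left them, time stands still between calls to the robot, and variables do not carry over. Pictures are saved under pics/ and viewed, at most 10 in all, crops included, and the job is handed in when it is done.

```bash
mkdir -p pics; ls; python3 - <<'E'
from plant import *
import cv2, numpy as np
ims=[]
for c in ("top","side"):
    d=capture(c); ims.append(d["frame"]); cv2.imwrite(f"pics/{c}1.png",d["frame"])
    print(c,d["T"].round(3).tolist(),d["K"].round(1).tolist())
    for n in ("dispenser","outlet","plunger","galley","row_foot","spacer_1","awl","jar","mug","mallet","spool","wood_block","phone"):
        r=pinpoint(n,c); print(n,[(x["position"].round(3).tolist() if hasattr(x["position"],'round') else x["position"],round(x["score"],2)) for x in r[:2]])
print(get_clock(),get_eef_pos(),get_ee_rot())
E
```

```text
pics
top [[-0.021, -0.996, 0.088, 0.489], [-1.0, 0.022, 0.004, -0.008], [-0.005, -0.088, -0.996, 1.285], [0.0, 0.0, 0.0, 1.0]] [[460.8, 0.0, 281.2], [0.0, 460.8, 201.5], [0.0, 0.0, 1.0]]
dispenser [([0.5622, 0.1844, -0.0013], 0.68)]
outlet [([0.509, 0.1726, 0.0283], 0.6)]
plunger [([0.6456, 0.2077, 0.1608], 0.71)]
galley [([0.5421, -0.1547, 0.0], 0.74)]
row_foot [([0.5524, -0.151, 0.0033], 0.92)]
spacer_1 [([0.3988, -0.0068, -0.0067], 0.52), ([0.5609, 0.1855, 0.0535], 0.49)]
awl [([0.6184, -0.0023, 0.0005], 0.7)]
jar [([0.784, -0.059, 0.0052], 0.88)]
mug [([0.6629, 0.4547, -0.0013], 0.82), ([0.7841, -0.0579, 0.0036], 0.6)]
mallet [([0.5832, -0.4516, -0.0004], 0.74), ([0.7817, -0.0577, 0.0038], 0.16)]
spool [([0.7412, 0.2141, -0.0039], 0.8)]
wood_block [([0.4006, -0.0068, -0.0037], 0.89)]
phone [([0.4108, 0.4494, -0.0005], 0.88)]
side [[-0.993, -0.091, 0.072, 0.482], [-0.116, 0.788, -0.605, 0.711], [-0.001, -0.609, -0.793, 1.015], [0.0, 0.0, 0.0, 1.0]] [[408.8, 0.0, 279.3], [0.0, 408.8, 207.5], [0.0, 0.0, 1.0]]
dispenser [([0.5636, 0.1845, 0.0057], 0.58)]
outlet [([0.5033, 0.1692, 0.0295], 0.61)]
plunger [([0.6413, 0.2118, 0.1632], 0.53)]
galley [([0.5393, -0.1493, -0.0013], 0.87), ([0.5485, -0.1521, 0.0029], 0.67)]
row_foot [([0.5493, -0.1512, 0.0018], 0.66), ([0.4138, 0.4498, -0.0003], 0.28)]
spacer_1 [([0.5641, 0.183, 0.0495], 0.66)]
awl [([0.6213, 0.0021, -0.0039], 0.63)]
jar [([0.7856, -0.0484, -0.001], 0.94)]
mug [([0.6581, 0.4564, -0.0049], 0.56), ([0.5634, 0.184, 0.0052], 0.36)]
mallet [([0.5814, -0.4482, 0.0], 0.95)]
spool [([0.739, 0.2154, -0.0013], 0.78)]
wood_block [([0.3982, -0.0049, 0.0051], 0.55), ([0.6555, 0.4587, -0.0005], 0.35)]
phone [([0.4124, 0.448, 0.0006], 0.68)]
1.4 [0.19757225 0.48640295 0.23128931] [-3.14156788e+00  1.54213940e-05  2.75578674e+00]
```

View pics/top1.png

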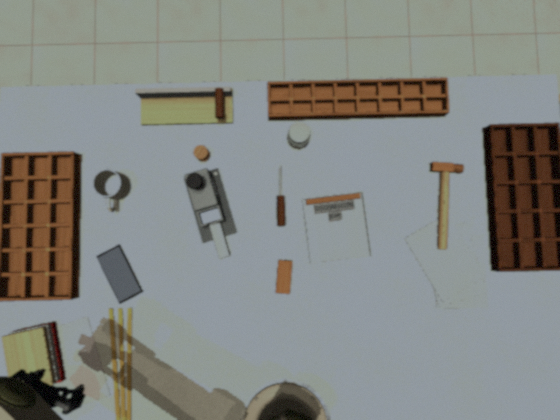

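View pics/side1.png

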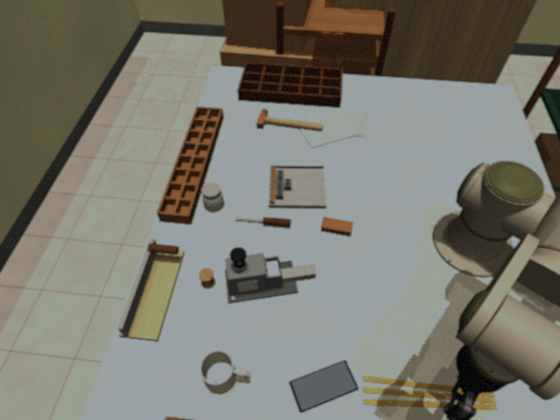

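```bash
cat > h.py <<'E'
from plant import *
import numpy as np, cv2
PI=np.pi
def rpy(yaw): return [PI,0,yaw]
def see(*names):
    """wrist picture: pinpoints of names"""
    d=capture("wrist")
    for n in names:
        print(n,[(np.round(r["position"],4).tolist(),round(r["score"],2)) for r in pinpoint(n,"wrist")[:2]])
    return d
def st(s=""):
    print(s,round(get_clock(),2),np.round(get_eef_pos(),4),np.round(get_ee_rot(),3),np.round(get_contact_force(),1),round(get_grip_width(),4))
E
python3 - <<'E'
from h import *
for y in (.28,.28+PI): print(np.round(ik([.6435,.21,.26],rpy(y)),2), np.round(ik([.535,-.152,.03],rpy(y-.15)),2))
move_pose([.60,.20,.27],rpy(.28)); st()
d=see("plunger","dispenser","outlet"); cv2.imwrite("pics/w1.png",d["frame"]); print(d["tool_from_camera"].round(3).tolist(),d["K"].round(0).tolist())
E
```

```text
[ 0.14  0.66  0.9  -0.    1.59  1.43] [-0.49  0.62  1.61 -0.    0.91  0.95]
[ 0.14  0.66  0.9   0.    1.59 -1.71] [-0.49  0.62  1.61  0.    0.91 -2.19]
 3.2 [0.5996 0.2008 0.2701] [-3.141  0.     0.282] [-0.4  0.   0.1] 0.0853
plunger [([0.6426, 0.2079, 0.1627], 0.8)]
dispenser [([0.562, 0.188, 0.0024], 0.8)]
outlet [([0.5074, 0.1695, 0.0264], 0.95)]
[[0.0, -0.95, -0.311, 0.08], [1.0, 0.0, -0.001, 0.001], [0.001, -0.311, 0.95, -0.142], [0.0, 0.0, 0.0, 1.0]] [[350.0, 0.0, 272.0], [0.0, 350.0, 209.0], [0.0, 0.0, 1.0]]
```

View pics/w1.png

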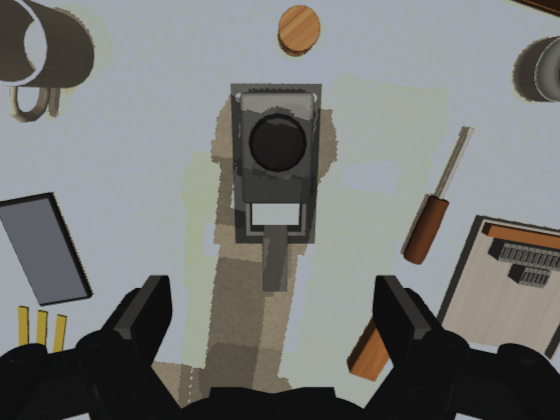

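The wrist picture shows the dispenser square to the image: cap at (278,142), column at (276,213) and tongue tip at (273,292). That makes its yaw about 0.28. Pressing now.

```bash
python3 - <<'E'
from h import *
move_gripper(0.0)
move_pose([.643,.2085,.185],rpy(.28))
f0=get_contact_force()[2]
move_linear([.643,.2085,.168],v=.05)
st("pre")
hit=move_linear([.643,.2085,.127],v=.012,until_force=17); st(f"press {hit}")
z=get_eef_pos()[2]; t=None; end=get_clock()+4
while get_clock()<end:
    F=get_contact_force()[2]-f0
    print(round(get_clock(),2),round(F,1),round(get_eef_pos()[2],4))
    if F>15:
        t=t or get_clock()
        if get_clock()-t>.5: break
        dwell(.1)
    else:
        t=None; z-=.0003; move_linear([.643,.2085,z],v=.01,until_force=8)
move_linear([.643,.2085,.175],v=.04); st("up")
move_pose([.53,.175,.22],rpy(.28)); move_gripper(.085); st()
d=see("plunger","outlet","spacer_1","dispenser"); cv2.imwrite("pics/w2.png",d["frame"])
E
```

```text
pre 5.12 [0.643  0.2085 0.1682] [-3.142 -0.     0.28 ] [ 0.   0.  -0.6] 0.0
press True 8.23 [0.6431 0.2085 0.1307] [ 3.141e+00 -2.000e-03  2.800e-01] [-3.5 -0.7  9.4] -0.0001
8.23 8.0 0.1307
8.49 6.6 0.1315
8.74 6.7 0.1312
8.99 7.6 0.131
9.24 7.6 0.1308
9.49 8.4 0.1307
9.74 9.1 0.1305
9.99 9.6 0.1304
10.24 11.5 0.1303
10.49 12.0 0.1301
10.74 13.3 0.1299
10.99 13.3 0.1298
11.24 14.2 0.1297
11.49 16.1 0.1295
11.59 14.6 0.1295
11.84 16.3 0.1294
11.94 16.6 0.1293
12.04 15.9 0.1294
12.14 14.9 0.1294
up 13.76 [0.6429 0.2085 0.1746] [3.141 0.    0.28 ] [ 1.   0.2 -0.1] 0.0002
 15.11 [0.53  0.175 0.22 ] [ 3.142 -0.     0.28 ] [-0.6  1.4 -0.2] 0.085
plunger [([0.6177, 0.0004, -0.001], 0.43)]
outlet [([0.5096, 0.1652, 0.0281], 0.64)]
spacer_1 [([0.5659, 0.1847, 0.0423], 0.83), ([0.503, 0.1687, 0.029], 0.62)]
dispenser [([0.5636, 0.1862, 0.001], 0.63)]
```

View pics/w2.png

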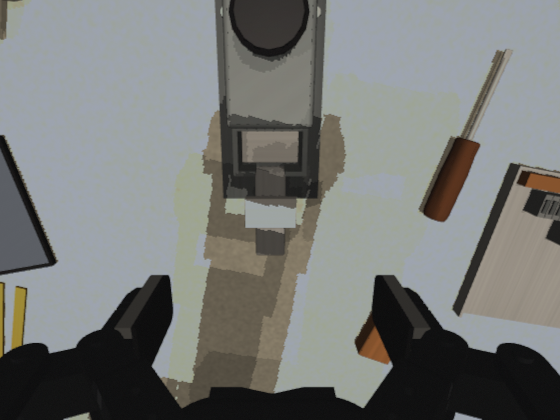

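The bar is out on the tongue at pixels (246–296, 199–228), and the stack still shows in the column. I'll compute its pose from the outline, then grip it.

```bash
cat >> h.py <<'E'
from scipy.spatial.transform import Rotation as Ro
def toworld(px,z,d):
    T=np.eye(4); T[:3,:3]=Ro.from_euler("xyz",get_ee_rot()).as_matrix(); T[:3,3]=get_eef_pos()
    M=T@d["tool_from_camera"]; p=np.asarray(px,float).reshape(-1,2)
    r=np.c_[p,np.ones(len(p))]@np.linalg.inv(d["K"]).T@M[:3,:3].T
    return M[:3,3]+r*((z-M[2,3])/r[:,2])[:,None]
def boxes(name,z,d):
    for r in outline_of(name,"wrist")[:3]:
        m=cv2.findNonZero(r["pixels"].astype(np.uint8)).reshape(-1,2)
        w=toworld(m,z,d)[:,:2]*1000
        (c,s,a)=cv2.minAreaRect(w.astype(np.float32)); print(name,round(r["score"],2),len(m),m.mean(0).round(),np.round(c,1),np.round(s,1),round(a,1))
E
python3 - <<'E'
from h import *
move_pose([.485,.163,.15],rpy(.28)); st()
d=see("outlet","spacer_1","dispenser"); boxes("spacer_1",.04,d)
cv2.imwrite("pics/w3.png",d["frame"])
# bright-top segmentation near the tongue
E
```

```text
15.79 [0.4852 0.163  0.1503] [ 3.142 -0.     0.28 ] [0.2 0.3 0.7] 0.0849
outlet [([0.5089, 0.1661, 0.0292], 0.82)]
spacer_1 [([0.5675, 0.1864, 0.0425], 0.84), ([0.5045, 0.1678, 0.0308], 0.82)]
dispenser []
spacer_1 0.89 2701 [270. 183.] [502.7 168.6] [30.5 49.7] 16.1
spacer_1 0.22 5306 [537. 266.] [500.8 -43.6] [137.4  51.2] 30.3
spacer_1 0.19 1529 [430. 311.] [413.1  13. ] [48.4 89.4] 82.8
```

View pics/w3.png

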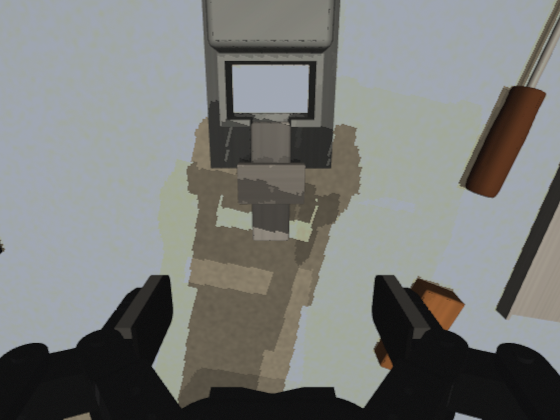

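Bar centre is (0.5027, 0.1686) with yaw 0.281, and its measured size matches. Gripping by the ends near the fingertips.

```bash
python3 - <<'E'
from h import *
c=[.5027,.1686]
move_pose([*c,.09],rpy(.281))
move_linear([*c,.0285],v=.06); st("down")
move_gripper(.03); st("grip"); print(get_grasp_force())
move_linear([*c,.12],v=.1); st("lift"); print(get_grasp_force())
move_pose([.48,-.162,.14],rpy(.125)); st()
d=see("row_foot","galley"); cv2.imwrite("pics/w4.png",d["frame"])
boxes("galley",.016,d); boxes("row_foot",.016,d)
E
```

```text
down 17.57 [0.5029 0.1686 0.0288] [ 3.141e+00 -1.000e-03  2.810e-01] [0.2 0.8 0.9] 0.0852
grip 18.01 [0.503  0.1686 0.0291] [ 3.141e+00 -1.000e-03  2.810e-01] [-0.9 -0.1  6.2] 0.0479
62.31360197067261
lift 19.07 [0.5023 0.1685 0.1194] [-3.141e+00  1.000e-03  2.810e-01] [-0.6 -0.  -0.3] 0.0478
61.74996256828308
 20.33 [ 0.4802 -0.1611  0.1398] [-3.141  0.     0.126] [ 0.5  0.5 -0.6] 0.0482
row_foot [([0.5473, -0.1507, 0.0063], 0.88)]
galley [([0.54, -0.1532, 0.0014], 0.85)]
row_foot 0.88 55377 [270. 117.] [ 529.9 -153.9] [179.8 170.3] 5.6
```

View pics/w4.png

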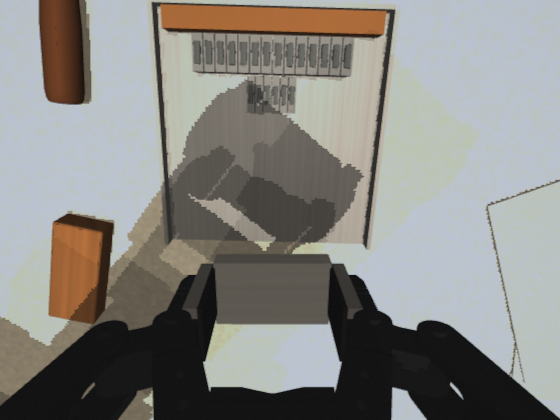

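The wrist picture shows the bar held flat at (272,293) and the short row's front edge at (247–295, 112). The tray outline fits 180x170 mm at yaw 5.6°, which puts the row foot at about (0.5475, -0.1513). Next I lower the bar short of the row, touch down, then ease it in.

```bash
python3 - <<'E'
from h import *
a=.10; u=np.array([np.cos(a),np.sin(a)]); foot=np.array([.5475,-.1513])
P=lambda s,z:[*(foot-s*u),z]
move_pose(P(.026,.05),rpy(a)); st()
move_linear(P(.026,.012),v=.06); dwell(.2)
print(move_linear(P(.026,.001),v=.008,until_force=4)); st("touch")
z=get_eef_pos()[2]+.0006
move_linear(P(.026,z),v=.02); dwell(.2); st("clear")
print(move_linear(P(.011,z),v=.008,until_force=5)); st("slide")
e=get_eef_pos()[:2]-foot; print("s",-(e@u), "lat",e@[-u[1],u[0]]); dwell(.3); st()
d=capture("wrist"); cv2.imwrite("pics/w5.png",cv2.resize(d["frame"][120:360,150:410],None,fx=2.4,fy=2.4))
E
```

```text
21.07 [ 0.5216 -0.1538  0.0505] [-3.142  0.     0.101] [-0.3 -0.2 -0.7] 0.0483
True
touch 23.08 [ 0.5216 -0.1539  0.0031] [-3.141  0.     0.1  ] [-1.4  0.4  5. ] 0.0481
clear 23.53 [ 0.5215 -0.1539  0.0035] [-3.141e+00  1.000e-03  1.000e-01] [-0.   0.1 -0.1] 0.048
True
slide 25.01 [ 0.5341 -0.1524  0.0032] [-3.14e+00  3.00e-03  1.00e-01] [-0.1  0.1  0.4] 0.048
s 0.013494161774373408 lat 0.00022599460367984264
 25.31 [ 0.534  -0.1524  0.0031] [-3.14e+00  3.00e-03  1.00e-01] [0.5 0.3 1.7] 0.0479
```

View pics/w5.png

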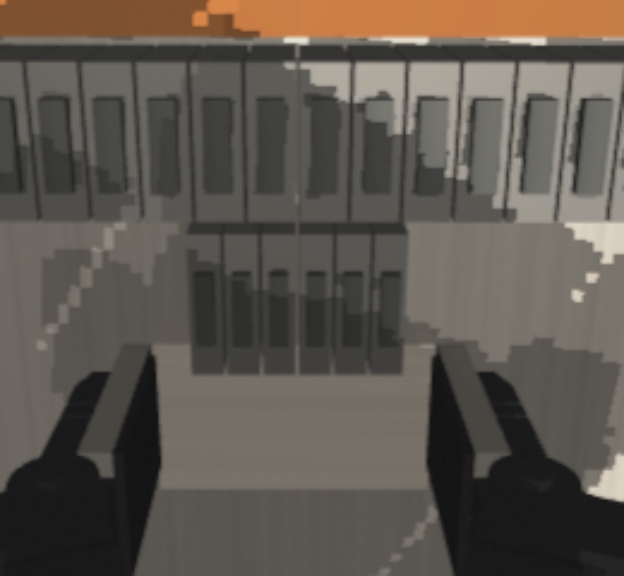

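The bar spans (155–432) and the row (190–405), so it is centred and parallel. I'll ease it once more to confirm contact, then release.

```bash
python3 - <<'E'
from h import *
a=.10; u=np.array([np.cos(a),np.sin(a)])
p=get_eef_pos(); 
print(move_linear([*(p[:2]+.004*u),p[2]],v=.006,until_force=5)); st("again"); print((get_eef_pos()-p)[:2]@u*1000)
move_gripper(.066); st("open")
p=get_eef_pos(); move_linear([*p[:2],.10],v=.08)
move_linear([*(p[:2]-.03*u),.20],v=.15); st("away")
d=see("row_foot","spacer_1"); boxes("spacer_1",.014,d); cv2.imwrite("pics/w6.png",d["frame"])
d=capture("top"); print([(np.round(r["position"],3).tolist(),round(r["score"],2)) for r in pinpoint("plunger","top")])
E
```

```text
True
again 25.68 [ 0.5343 -0.1524  0.0031] [-3.14   0.005  0.1  ] [-1.7 -0.4  3.9] 0.0481
0.2943031783581594
open 26.0 [ 0.5339 -0.1521  0.0026] [-3.139  0.006  0.1  ] [-0.3  0.5  0.8] 0.0659
away 28.22 [ 0.5038 -0.1549  0.1991] [-3.138  0.007  0.1  ] [-0.4  0.   0.3] 0.0657
row_foot [([0.5454, -0.1474, 0.007], 0.74)]
spacer_1 [([0.5383, -0.152, 0.0024], 0.74)]
spacer_1 0.65 1715 [272. 151.] [ 533.  -152.1] [30.7 50.8] 5.8
[([0.644, 0.207, 0.16], 0.68)]
```

View pics/w6.png

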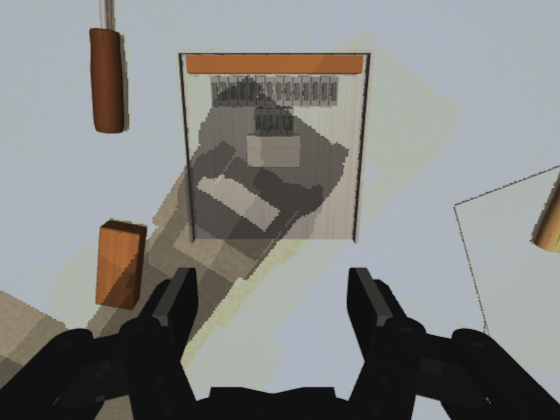

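The bar lies flat and square at (247–300, 136–166), but a small gap could hide behind the row's top edge, and the force stop may have come from the bed. I'll nudge the bar from behind with shut fingers clear of the bed to make sure of contact.

```bash
python3 - <<'E'
from h import *
a=.10; u=np.array([np.cos(a),np.sin(a)]); foot=np.array([.5475,-.1513])
P=lambda s,z:[*(foot-s*u),z]
move_gripper(0); move_pose(P(.06,.06),rpy(a)); move_linear(P(.06,.009),v=.06); dwell(.3); st("behind")
f0=get_contact_force()
hit=move_linear(P(.0345,.009),v=.012,until_force=5); F=get_contact_force()-f0; st(f"push {hit}"); print("s",(foot-get_eef_pos()[:2])@u,"F",F[:2]@u)
s=(foot-get_eef_pos()[:2])@u
for k in range(8):   # creep until a steady push of 4 N shows
    if -(F[:2]@u)>4: break
    s-=.0005; move_linear(P(s,.009),v=.01,until_force=8); F=get_contact_force()-f0
    print(round(s,4),round((foot-get_eef_pos()[:2])@u,4),F.round(1))
move_linear(P(.065,.009),v=.05); move_linear(P(.09,.03),v=.08); st()
d=capture("wrist"); cv2.imwrite("pics/w7.png",cv2.resize(d["frame"][0:240,130:430],None,fx=2.4,fy=2.4))
boxes("spacer_1",.014,d)
E
```

```text
behind 31.07 [ 0.4879 -0.1573  0.0092] [ 3.141 -0.     0.1  ] [ 0.3 -0.   0. ] -0.0
push True 32.54 [ 0.5065 -0.1552  0.0085] [-3.141e+00  2.000e-03  1.000e-01] [-0.8  0.2  0.1] -0.0
s 0.04119894296872354 F -1.1036278035475997
0.0407 0.0411 [-3.1  0.1 -0.3]
0.0402 0.041 [-6.8 -0.1 -0.1]
 34.25 [ 0.4581 -0.1604  0.0301] [-3.141e+00  2.000e-03  1.000e-01] [ 1.  -0.   0.7] 0.0003
spacer_1 0.7 8072 [271. 106.] [ 532.8 -152.8] [29.1 49.6] 5.8
```

View pics/w7.png

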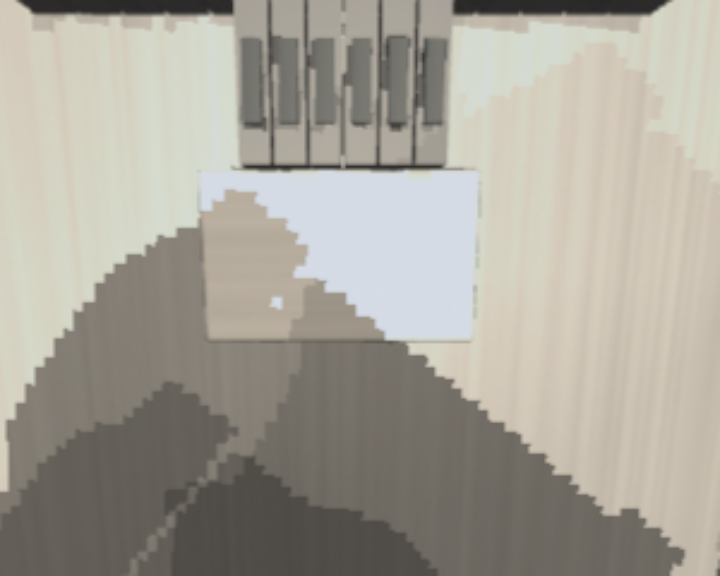

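The close picture shows the bar, at (200–477, 170–340) in the crop, flush with the row's front at (240–447, 165). It held firm at about 7 N without moving. Clearing the arm and handing in.

```bash
python3 - <<'E'
from h import *
p=get_eef_pos(); move_linear([p[0]-.02,p[1],.2],v=.12); dwell(.5); st(); print(close_job())
E
```

```text
36.42 [ 0.4381 -0.1603  0.2   ] [-3.141e+00  2.000e-03  1.000e-01] [-0.1 -0.3 -1. ] -0.0002
the job is handed in; nothing more can be done
None
```

I pressed the plunger once, and the spacer it pushed out now lies flat on the tray, flush against the short row and centred on it; the job was handed in at about 36 s, and no verdict came back.

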